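# Shut, latch and lock the seismograph cabinet door

## Robot

A 7-joint arm with a two-finger parallel gripper is mounted at the origin on the work surface. World frame = base frame: x ahead of the robot, y to its left, z up, the work surface at z = 0. Lengths are in m, angles in rad, forces in N, time in s.
With the tool pointing down it reaches from about 0.4 to 0.85 m from the base axis. Payload 4.5 kg.
Tool frame: the origin (TCP) lies at the very end of the fingers, on their centre line; the grasp point (between the pads) lies grip_point_offset behind it (grip_point_offset is the distance from the TCP to the grasp point, in m); z points along the fingers, y is the line along which they close (so a half turn about z gives the same grasp; the last joint's range is limited). The gripper opens to 85 mm and grips with 20 to 120 N. Pads are 22 mm wide; open, the fingers measure 114 mm over their backs; the gripper's body (76 mm by 85 mm) begins 54 mm behind the grasp point. The pads swing forward as they close: fully open they stand 13 mm farther back than shut.
Start: joints at [-1.308, 0.689, -0.195, 1.565, 0.157, 0.902, -0.215], TCP at [0.142, 0.609, 0.231] pointing down, gripper open.
Joint ranges: [-3.01, 3.01], [-0.46, 2.08], [-1.47, 1.51], [0.13, 2.56], [-1, 4.14], [0.04, 2.09], [-2.66, 2.66]. Speed limits (rad/s): [2.57, 2.57, 3.14, 3.14, 3.14, 3.14, 3.14].

## Interface

Orientations are given as a unit quaternion [w, x, y, z].
In Python, from rig import get_obs, camera, calibration, job_done, grip_point_offset gives the robot as it stands. The module is installed in compiled form; this text tells all that it offers.
- The arm moves only by the tool play_rows, never from a script. Its argument "commands" is a list of rows, each a list of 3 entries, a list of its own where there are three numbers: the turn, a rotation vector about the tool's x, y, z in rad, then the shift along the tool's x, y, z in cm, then the opening in per cent of the stroke, from 0 (shut) to 100 (fully open). In form: [[[rx, ry, rz], [dx, dy, dz], claw], ...]. A call has 1 to 5 rows; each row is the pose to reach, as a shift and turn from the pose commanded when the call began, along the tool's axes at that moment; what a row does not reach only later rows make up. A row lasts 1/8 s, in which the tool goes at most 62.5 mm and 10.7 degrees, less where a joint would pass 70% of its speed; a pose out of reach is approached as far as the arm can. A call with a gripper value outside its range is refused whole. The fingers move at their own pace and stop on an object; the grip force is fixed at half the most. Time passes only in rows, so rows that repeat a pose let the fingers close. It gives the time, the measured TCP pose, the force, the opening and the grip force at its end, in the units of the state.
- get_obs(): the state, without advancing time (a new reading comes with each control period).
- camera(name): name is "scene" or "top"; returns the picture (400x640x3 uint8, blue, green, red); there is no depth.
- calibration(name): a dict with "fx", "fy", "cx", "cy" (pixels), "pose" (4x4, takes a point from camera to world coordinates). Camera axes: x right, y up, looking along -z (the intrinsics and any distortion apply to the point x, -y, -z); pixel columns grow to the right and rows downward; lengths in m; the calibration is good to about 2 mm. A picture is of the moment at which its call begins. calibration takes no time and is no camera call.
- job_done(): hands the job in; it is judged then, once.
The state is a dict: "time_s": time; "joint_pos": joint angles; "dq": joint speeds; "joint_torque": joint torques, N m; "eef_pos": TCP position; "tcp_rot": TCP orientation; "force": force on the tool from outside, world axes, zero at the start; "wrist_torque": the same for the moment, N m; "width": finger opening in m; "finger_force": force on a finger pad.
Only numpy, scipy, OpenCV 4.12 (cv2) and the standard library are available. Lean on these libraries where they do the work, as an engineer would, in place of code of your own. Each camera call takes 0.05 s, during which the arm holds its last target. There are 200 camera calls.

## Task

Shut the instrument cabinet: slide its acrylic door across and press it steadily into the gasket until the spring latch catches and holds it by itself, without slamming it or forcing it on against the frame. Then swing the red-knobbed lock lever fully across the latch. Leave the parts standing in front of the cabinet where they are.

Things in the scene. Friction and masses are not known exactly. Their poses are not given: they have to be found in the camera images.
- cabinet: Plywood instrument cabinet fixed on the limestone shelf, 440 mm wide (its y), 240 deep (its x), 200 high. Origin: middle of the foot of its front face; x points into the cabinet (away from the robot), y left along the front, z up. The -y half of the front is the doorway. The top is flat and clear but for latch and lock at its -y front corner.
- door (a joint): Acrylic door in an aluminium frame, 220 mm wide, top 209 high, sliding along the cabinet's y before its front; free, about 1 N. Value in m: about 0 when shut, grows as it opens to +y; starts 0.07 to 0.15. The latch catches somewhere between -0.005 and +0.005. Let go before the catch, the gasket throws the door back above 0.008; caught, it stays within 1 mm.
- pull (a point): Point on the axis of the door's black D-pull: an upright round bar, 10 mm thick, 80 long, top at 190 mm, 29 mm clear of the acrylic. The point is 165 mm above the shelf; in the cabinet frame x = -46 mm, y = -110 mm + door value; axes as the cabinet's. From above there is room for fingers on both y sides of the bar and for the gripper's body.
- jamb: Post at the -y end of the cabinet's front that the door shuts against, with all it carries: gasket channel and latch. Origin at the shelf, on the nominal line of the shut door's leading edge: (0, -185, 0) mm in the cabinet frame, same axes. Gasket and latch sit on slotted screws, set up to 4.5 mm either way in y from nominal; no reading tells how.
- gasket_mid (a point): Nominal place of the middle of the 160 mm tall black rubber bulb gasket (fixed point, does not follow setting or squeeze). The door meets it about 13 mm before the catch; it pushes back 1 N, then 0.55 N per mm more. About 2 mm past the catch the door frame meets the channel's metal lips and stops dead: go no further.
- latch (a point): Nominal place of the hooked nose of the spring latch (fixed point, 222 mm above the shelf): a black pawl 12 mm wide along y, top 229 mm. From about 10 mm before the catch the door's steel strike lifts it. Gasket and pawl together need a push of 14 to 17 N just before the nose drops behind the strike; then the resistance falls at once by 4 to 7 N, to about 10 N.
- lock (a joint): Black lock lever on the cabinet top, level, turning on an upright pivot at (40, -185) mm in the cabinet frame; about 1 N at the knob; stays where left. Value in rad: 0 parked along cabinet +y, grows counter-clockwise seen from above, 1.57 (stop) pointing to the front (-x), just above the dropped pawl, which then cannot lift or be latched. Starts 0 to 0.35.
- lock_knob (a point): The lock lever's red knob: an upright round peg, 10 mm thick and 21 tall, 42 mm from the pivot. The point is on its axis, 248 mm above the shelf and 10 mm below its top; the lever's upper face is at 237 mm. Nothing nearby stands higher than that face.
- dome: Silver dome sensor cover, 112 mm wide, 95 high, standing on the shelf before the cabinet. Origin at the middle of its underside. To be left alone.
- grommet: Orange rubber grommet, a ring 42 mm across and 12 high lying on the shelf. Origin at the middle of its underside. To be left alone.
- screw: Black steel leveling screw standing on its 34 mm head, 54 high. Origin at the middle of its underside. To be left alone.
- plug: Brass plug standing on its 30 mm head, 32 high. Origin at the middle of its underside. To be left alone.

How it is judged:
On the way, in this order (a step that is already met when the one before it is completed fails the run):
1. the door is latched: shut against the gasket and staying so with the robot's hand off it (value of joint door below 0.0065 m and contact force between each of the arm, the fingers and door below 0.2 N), for 0.4 s.
2. the lock lever is swung across the latch (value of joint lock above 1.4 rad), for 0.2 s.
At the end, for the whole second after the job is handed in: The door is held shut by its latch (door value below 6.5 mm with nothing touching it; unlatched, the gasket keeps it above 8 mm), the lock lever lies across the latch (above 1.4 of its 1.57 rad), and the dome, grommet, screw and plug stand within 15 mm of where they were (value of joint door below 0.0065 m and value of joint lock above 1.4 rad and distance of each of dome, grommet, screw, plug from where it was at the start of the episode below 0.015 m).
It fails at once if the door is forced: pressed on its jamb (gasket, latch and channel lips together) with more than 22 N (contact force between door and jamb above 22 N).
It fails at once if the door is slammed: still closing faster than 0.12 m/s within 25 mm of shut (value of joint door below 0.025 m and velocity of joint door below -0.12 m/s).
It fails at once if one of the parts standing in front of the cabinet is shifted by more than 15 mm (distance of any of dome, grommet, screw, plug from where it was at the start of the episode above 0.015 m).
It also fails if it takes over 72 s, if anything falls off the work surface, if the arm or the gripper's body presses on something with over 40 N, if the wrist force passes 120 N, or if a joint passes its speed limit or range.

## Working session

There is one attempt and no reset: what is moved stays moved. The work goes in short steps, Python scripts to look and compute and a tool call to move; the robot and the scene stay as the last step left them, time stands still between calls to the robot, and variables do not carry over. Pictures are saved under pics/ and viewed, at most 10 in all, crops included, and the job is handed in when it is done.

Besides the shell and the picture viewer there is one more tool, called by a JSON object that holds its "name" and its "arguments", one argument or row to a line. play_rows: Moves the arm, as the interface text tells. Its arguments: {"type":"object","properties":{"commands":{"type":"array","items":{"type":"array"}}},"required":["commands"]}

```bash
mkdir -p pics; python3 - <<'E'
from rig import *
import cv2,json
for n in("scene","top"):
    cv2.imwrite(f"pics/{n}0.png",camera(n)); c=calibration(n); print(n,c)
print(get_obs(), grip_point_offset)
E
```

```text
scene {'fx': 368.40104989597324, 'fy': 368.40104989597324, 'cx': 316.981891315243, 'cy': 205.93821672952953, 'pose': array([[ 0.94911013,  0.29853981, -0.10031918,  0.41670889],
       [-0.31487094,  0.90634172, -0.28178179, -0.14595142],
       [ 0.00680038,  0.29902955,  0.95421962,  0.8856874 ],
       [ 0.        ,  0.        ,  0.        ,  1.        ]])}
top {'fx': 481.26130321468236, 'fy': 481.26130321468236, 'cx': 319.12164282594864, 'cy': 205.45129397497428, 'pose': array([[ 0.00866629,  0.9943114 , -0.10615901,  0.40801844],
       [-0.99979655,  0.01054965,  0.0171922 ,  0.0867171 ],
       [ 0.01821434,  0.10598842,  0.99420053,  0.98842368],
       [ 0.        ,  0.        ,  0.        ,  1.        ]])}
{'time_s': 0.1, 'joint_pos': array([-1.30819436,  0.68989538, -0.19455642,  1.56623267,  0.15729117,
        0.90248434, -0.21508776]), 'dq': array([ 4.75921739e-05, -1.86892948e-03, -7.37069883e-04, -3.80479204e-03,
        9.15987186e-04,  9.66877046e-04,  1.08572576e-03]), 'joint_torque': array([-3.57580895e-03, -5.40603590e+01, -1.27139546e+00, -1.58985400e+01,
        9.39306628e-03,  4.47521292e-03, -2.51071249e-06]), 'eef_pos': array([0.14164721, 0.60814851, 0.23057007]), 'tcp_rot': array([-4.94589276e-05,  1.14096823e-01,  9.93469301e-01, -8.12491093e-04]), 'force': array([-0.22880965, -0.93813468,  0.24231002]), 'wrist_torque': array([ 0.01934029, -0.00244815, -0.03777811]), 'finger_force': 0.0, 'width': 0.08536954888559675} 0.0187
```

View pics/scene0.png

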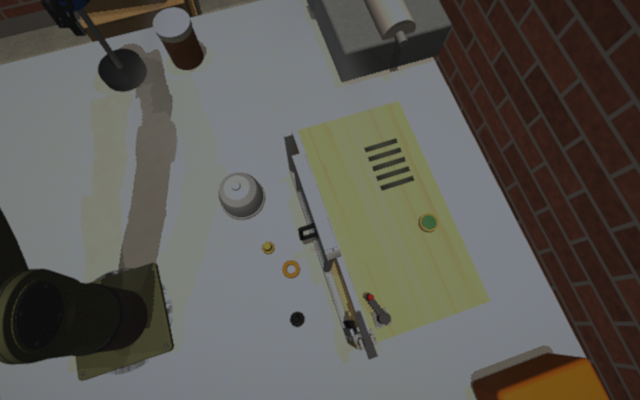

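View pics/top0.png

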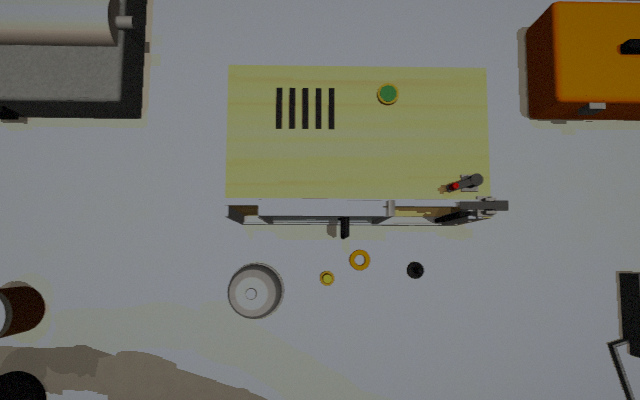

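The top view shows the cabinet top with corners near (228,65), (487,68) and (489,197). The pull is at about (345,225), the red knob at (455,186) and the lock pivot at (476,180). I'll enlarge the front.

```bash
cat > h.py <<'E'
import numpy as np
from rig import *
def ray(n,u,v,z):
    c=calibration(n);P=c["pose"]
    d=P[:3,:3]@np.array([(u-c["cx"])/c["fx"],-(v-c["cy"])/c["fy"],-1.]);o=P[:3,3]
    return o+d*(z-o[2])/d[2]
def proj(n,p):
    c=calibration(n);P=c["pose"];q=P[:3,:3].T@(np.array(p)-P[:3,3])
    return c["cx"]-c["fx"]*q[0]/q[2], c["cy"]+c["fy"]*q[1]/q[2]
E
python3 - <<'E'
from h import *
import cv2
im=cv2.imread("pics/top0.png"); cv2.imwrite("pics/c1.png",cv2.resize(im[165:245,320:515],None,fx=4,fy=4,interpolation=cv2.INTER_CUBIC))
im=cv2.imread("pics/scene0.png"); cv2.imwrite("pics/c2.png",cv2.resize(im[210:365,280:410],None,fx=3.8,fy=3.8,interpolation=cv2.INTER_CUBIC))
for p in[(228,65),(487,68),(489,197),(226,197)]: print(p,ray("top",*p,.2))
for p in[(302,129),(399,102),(489,300),(380,337)]: print(p,ray("scene",*p,.2))
E
```

```text
(228, 65) [0.72992138 0.22959422 0.2       ]
(487, 68) [ 0.73173129 -0.21210938  0.2       ]
(489, 197) [ 0.50932248 -0.20910541  0.2       ]
(226, 197) [0.50456048 0.22641122 0.2       ]
(302, 129) [0.51207722 0.22598453 0.2       ]
(399, 102) [0.72929339 0.22312515 0.2       ]
(489, 300) [ 0.7285632 -0.2104578  0.2      ]
(380, 337) [ 0.51797543 -0.2071253   0.2       ]
```

View pics/c1.png

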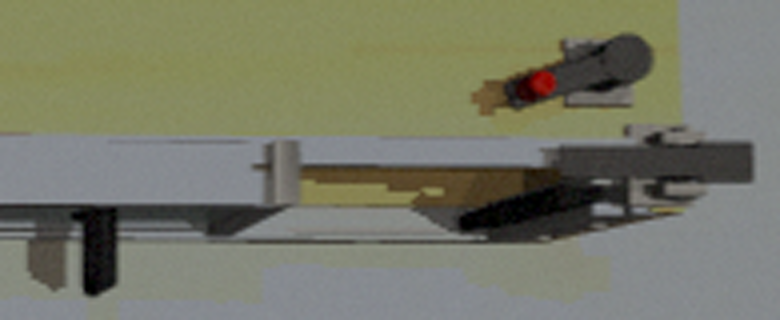

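View pics/c2.png

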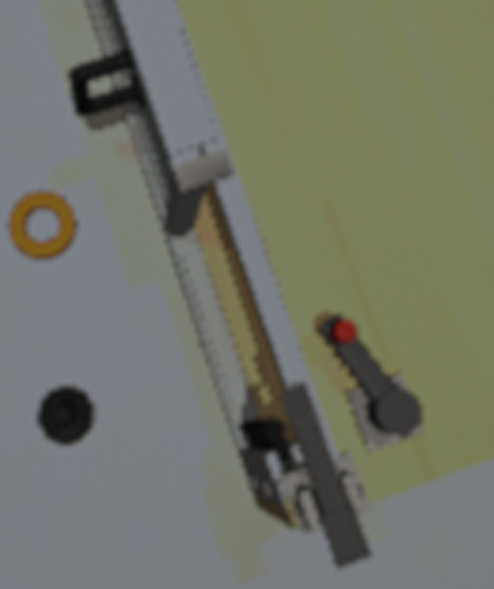

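The top crop gives the knob at full-image (455.8,185.5), the pivot at (477.8,179.2) and the pull bar end at about (344.8,236). In the scene crop the knob is at (370.5,297) and the pull's outer bar is near (302,232).

```bash
python3 - <<'E'
from h import *
np.set_printoptions(precision=4,suppress=True)
print("knob",ray("top",455.8,185.5,.258),ray("scene",370.5,297,.258))
print("piv",ray("top",477.8,179.2,.237),ray("scene",384,318,.237))
print("pull",ray("top",344.8,236,.19))
# fit cabinet: front face line from corners
for n,ps in(("top",[(228,65),(487,68)]),("scene",[(399,102),(489,300)])):
    a,b=[ray(n,*p,.2) for p in ps]; y=(a-b)[:2]; y/=np.hypot(*y); x=np.array([y[1],-y[0]])
    o=(a+b)[:2]/2-.24*x; yaw=np.arctan2(x[1],x[0]); print("cab",o,"yaw",yaw)
    for nm,q in(("knobpiv",(.04,-.185)),("pull0",(-.046,-.11))): print(nm,o+x*q[0]+y*q[1])
    for d in(.07,.09,.11,.13):
        w=o+x*-.046+y*(-.11+d); print(d,w,[proj(m,(*w,z)) for m in("top","scene") for z in(.19,.11)])
for nm,u,v,z in(("dome",250,294,.09),("gr",359.5,260,.012),("screw",415.5,270,.054),("plug",327,278,.032)): print(nm,ray("top",u,v,z))
for nm,u,v,z in(("gr",291,269,.012),("screw",297.5,319,.054),("plug",267.7,247,.032),("dome",236,186,.095)): print(nm,ray("scene",u,v,z))
from scipy.spatial.transform import Rotation as R
q=get_obs()["tcp_rot"]; print(R.from_quat(q[[1,2,3,0]]).as_matrix())
E
```

```text
knob [ 0.5192 -0.1363  0.258 ] [ 0.5172 -0.1386  0.258 ]
piv [ 0.5329 -0.1781  0.237 ] [ 0.5299 -0.1778  0.237 ]
pull [0.4428 0.0299 0.19  ]
cab [0.4908 0.0078] yaw 0.004097528105038439
knobpiv [ 0.5316 -0.1771]
pull0 [ 0.4453 -0.1024]
0.07 [ 0.445  -0.0324] [(np.float64(382.2452274739137), np.float64(235.00740041397353)), (np.float64(375.7379486821003), np.float64(236.974725419894)), (np.float64(309.7941377195327), np.float64(256.9260375816221)), (np.float64(310.2435227595263), np.float64(263.2753595526242))]
0.09 [ 0.4449 -0.0124] [(np.float64(370.23483938846294), np.float64(234.94246912917617)), (np.float64(364.8117682974846), np.float64(236.9164588349618)), (np.float64(306.51685676963587), np.float64(247.04973015317336)), (np.float64(307.28348684367313), np.float64(254.3190832139891))]
0.11 [0.4448 0.0076] [(np.float64(358.2138534931969), np.float64(234.87748054985988)), (np.float64(353.8768195668773), np.float64(236.8581454906353)), (np.float64(303.29153233270165), np.float64(237.3299971847034)), (np.float64(304.36582184143714), np.float64(245.49100991810863))]
0.13 [0.4447 0.02
[... 1109 characters left out ...]
105), np.float64(237.99777014653384)), (np.float64(303.62543069798465), np.float64(246.09810501625566))]
0.13 [0.443  0.0268] [(np.float64(346.6338882145511), np.float64(235.89303171004116)), (np.float64(343.3431623031266), np.float64(237.78290060624448)), (np.float64(299.3577439699402), np.float64(228.4020523279461)), (np.float64(300.8043318176068), np.float64(237.3701604674787))]
dome [0.339  0.1967 0.09  ]
gr [ 0.4024 -0.0127  0.012 ]
screw [ 0.3843 -0.1168  0.054 ]
plug [0.3667 0.0534 0.032 ]
gr [ 0.4013 -0.0167  0.012 ]
screw [ 0.3837 -0.1298  0.054 ]
plug [0.365  0.0465 0.032 ]
dome [0.3392 0.1907 0.095 ]
[[-0.974   0.2267 -0.0003]
 [ 0.2267  0.974  -0.0016]
 [-0.0001 -0.0016 -1.    ]]
```

Cabinet frame origin is about (0.490, 0.007) with yaw about 0. The pull is at about (0.444, 0.029), so the door is at about 0.13. I'll head there above everything, turning the tool's y axis onto the door's line.

{"name": "play_rows", "arguments": {
  "commands": [
    [[0,0,-0.15],[-6,-2,-2],100],
    [[0,0,-0.229],[-11,-7,-3],100],
    [[0,0,-0.229],[-16,-11,-4],100],
    [[0,0,-0.229],[-21,-15,-4],100],
    [[0,0,-0.229],[-26,-19,-4],100]
  ]
}}

```text
time_s: 0.72
eef_pos: [0.3421, 0.3767, 0.2713]
tcp_rot: [0.0, -0.0, 1.0, 0.0]
force: [0.4, 0.9, 0.6]
width: 0.0854
finger_force: 0.0
```

{"name": "play_rows", "arguments": {
  "commands": [
    [[0,0,0],[-5,-4,0],100],
    [[0,0,0],[-8,-10,0],100],
    [[0,0,0],[-9.2,-16,0],100],
    [[0,0,0],[-9.2,-22,0],100],
    [[0,0,0],[-9.2,-28,0],100]
  ]
}}

```text
time_s: 1.35
eef_pos: [0.433, 0.0963, 0.2709]
tcp_rot: [-0.0, 0.0, 1.0, -0.0]
force: [1.1, -0.7, 1.1]
width: 0.0854
finger_force: 0.0
```

{"name": "play_rows", "arguments": {
  "commands": [
    [[0,0,0],[0,-4,0],100],
    [[0,0,0],[0,-5.5,0],100],
    [[0,0,0],[0,-5.5,0],60],
    [[0,0,0],[0,-5.5,0],60],
    [[0,0,0],[0,-5.5,0],60]
  ]
}}

```text
time_s: 1.98
eef_pos: [0.4332, 0.0453, 0.2712]
tcp_rot: [0.0, -0.002, 1.0, 0.0]
force: [-0.5, -0.4, 0.3]
width: 0.0514
finger_force: 0.0
```

```bash
python3 - <<'E'
from h import *
import cv2
a=camera("top");b=camera("scene")
f=lambda i:cv2.resize(i,None,fx=3.3,fy=3.3,interpolation=cv2.INTER_CUBIC)
cv2.imwrite("pics/c3.png",np.hstack([f(a[150:300,290:410]),f(b[150:300,240:360])]))
o=get_obs();print(o["eef_pos"],o["width"])
p=o["eef_pos"];print([proj(n,p) for n in("top","scene")])
E
```

```text
[0.43314128 0.04467575 0.27116431] 0.051120283961657347
[(np.float64(338.725764386553), np.float64(240.03328708888506)), (np.float64(289.0795599518753), np.float64(209.42931618552555))]
```

View pics/c3.png

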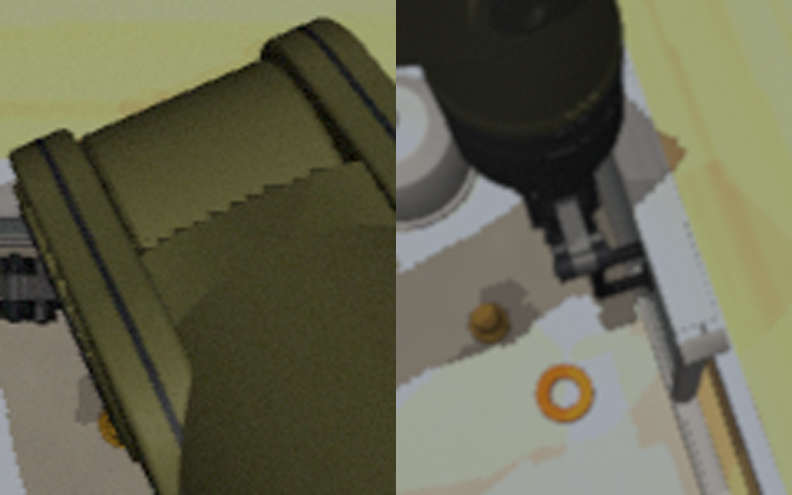

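The scene view shows the fingers just +y of and short of the D-pull, and the bar is still where measured. I'll shift 1.1 cm in x and 1.6 cm in y, then go down 12 cm.

{"name": "play_rows", "arguments": {
  "commands": [
    [[0,0,0],[-1.1,-1.6,0],60],
    [[0,0,0],[-1.1,-1.6,3],60],
    [[0,0,0],[-1.1,-1.6,5.5],60],
    [[0,0,0],[-1.1,-1.6,8],60],
    [[0,0,0],[-1.1,-1.6,8],60]
  ]
}}

```text
time_s: 2.7
eef_pos: [0.443, 0.0279, 0.19]
tcp_rot: [-0.002, -0.001, 1.0, -0.0]
force: [-0.9, 0.6, 0.1]
width: 0.0512
finger_force: 0.0
```

{"name": "play_rows", "arguments": {
  "commands": [
    [[0,0,0],[0,0,1.5],60],
    [[0,0,0],[0,0,3],60],
    [[0,0,0],[0,0,4],60],
    [[0,0,0],[0,0,4],60],
    [[0,0,0],[0,0,4],60]
  ]
}}

```text
time_s: 3.32
eef_pos: [0.4445, 0.0276, 0.1517]
tcp_rot: [0.001, -0.0, 1.0, 0.0]
force: [-1.0, 0.2, -0.7]
width: 0.0513
finger_force: 0.0
```

{"name": "play_rows", "arguments": {
  "commands": [
    [[0,0,0],[0,0,0],0],
    [[0,0,0],[0,0,0],0],
    [[0,0,0],[0,0,0],0],
    [[0,0,0],[0,0,0],0],
    [[0,0,0],[0,0,0],0]
  ]
}}

```text
time_s: 3.95
eef_pos: [0.4443, 0.0275, 0.1515]
tcp_rot: [0.0, -0.0, 1.0, -0.0]
force: [-0.9, -0.4, 6.6]
width: 0.0088
finger_force: 58.4
```

Gripped: opening is about 9 mm at 58 N. Now slide the door about 8.5 cm, slowing toward the end.

{"name": "play_rows", "arguments": {
  "commands": [
    [[0,0,0],[0,-1.5,0],0],
    [[0,0,0],[0,-3.5,0],0],
    [[0,0,0],[0,-5.5,0],0],
    [[0,0,0],[0,-7,0],0],
    [[0,0,0],[0,-8,0],0]
  ]
}}

```text
time_s: 4.58
eef_pos: [0.4446, -0.053, 0.1515]
tcp_rot: [0.001, 0.0, 1.0, 0.0]
force: [-0.1, 0.5, 4.7]
width: 0.0086
finger_force: 58.7
```

{"name": "play_rows", "arguments": {
  "commands": [
    [[0,0,0],[0,-0.5,0],0],
    [[0,0,0],[0,-1.0,0],0],
    [[0,0,0],[0,-1.5,0],0],
    [[0,0,0],[0,-2.0,0],0],
    [[0,0,0],[0,-2.0,0],0]
  ]
}}

```text
time_s: 5.2
eef_pos: [0.4447, -0.0731, 0.1515]
tcp_rot: [0.001, 0.0, 1.0, -0.0]
force: [0.1, -1.8, 5.5]
width: 0.0086
finger_force: 58.7
```

{"name": "play_rows", "arguments": {
  "commands": [
    [[0,0,0],[0,-0.2,0],0],
    [[0,0,0],[0,-0.4,0],0],
    [[0,0,0],[0,-0.6,0],0],
    [[0,0,0],[0,-0.8,0],0],
    [[0,0,0],[0,-0.8,0],0]
  ]
}}

```text
time_s: 5.82
eef_pos: [0.4447, -0.0806, 0.1515]
tcp_rot: [0.001, -0.0, 1.0, -0.0]
force: [-0.2, -0.6, 4.8]
width: 0.0087
finger_force: 58.8
```

{"name": "play_rows", "arguments": {
  "commands": [
    [[0,0,0],[0,-0.15,0],0],
    [[0,0,0],[0,-0.3,0],0],
    [[0,0,0],[0,-0.4,0],0],
    [[0,0,0],[0,-0.4,0],0]
  ]
}}

```text
time_s: 6.32
eef_pos: [0.4447, -0.0845, 0.1515]
tcp_rot: [0.001, -0.0, 1.0, 0.0]
force: [-0.2, 0.8, 5.9]
width: 0.0086
finger_force: 58.8
```

{"name": "play_rows", "arguments": {
  "commands": [
    [[0,0,0],[0,-0.1,0],0],
    [[0,0,0],[0,-0.2,0],0],
    [[0,0,0],[0,-0.3,0],0],
    [[0,0,0],[0,-0.3,0],0]
  ]
}}

```text
time_s: 6.82
eef_pos: [0.4447, -0.0874, 0.1515]
tcp_rot: [0.001, -0.0, 1.0, 0.0]
force: [0.4, -0.4, 5.0]
width: 0.0094
finger_force: 58.8
```

{"name": "play_rows", "arguments": {
  "commands": [
    [[0,0,0],[0,-0.1,0],0],
    [[0,0,0],[0,-0.2,0],0],
    [[0,0,0],[0,-0.3,0],0],
    [[0,0,0],[0,-0.3,0],0]
  ]
}}

```text
time_s: 7.32
eef_pos: [0.4447, -0.0898, 0.1515]
tcp_rot: [0.001, -0.001, 1.0, 0.0]
force: [0.4, 0.4, 5.7]
width: 0.0085
finger_force: 58.8
```

{"name": "play_rows", "arguments": {
  "commands": [
    [[0,0,0],[0,-0.1,0],0],
    [[0,0,0],[0,-0.2,0],0],
    [[0,0,0],[0,-0.2,0],0]
  ]
}}

```text
time_s: 7.7
eef_pos: [0.4448, -0.0914, 0.1515]
tcp_rot: [0.001, -0.001, 1.0, 0.001]
force: [-0.6, 2.7, 5.6]
width: 0.0086
finger_force: 58.8
```

{"name": "play_rows", "arguments": {
  "commands": [
    [[0,0,0],[0,-0.1,0],0],
    [[0,0,0],[0,-0.2,0],0],
    [[0,0,0],[0,-0.2,0],0]
  ]
}}

```text
time_s: 8.07
eef_pos: [0.4448, -0.0919, 0.1515]
tcp_rot: [0.001, -0.002, 1.0, 0.001]
force: [-0.9, 7.6, 6.6]
width: 0.0087
finger_force: 59.1
```

{"name": "play_rows", "arguments": {
  "commands": [
    [[0,0,0],[0,-0.05,0],0],
    [[0,0,0],[0,-0.1,0],0],
    [[0,0,0],[0,-0.1,0],0]
  ]
}}

```text
time_s: 8.45
eef_pos: [0.4448, -0.0923, 0.1515]
tcp_rot: [0.001, -0.002, 1.0, 0.002]
force: [-1.4, 8.0, 6.9]
width: 0.0086
finger_force: 59.1
```

```bash
python3 - <<'E'
from h import *
import cv2
a=camera("top");b=camera("scene")
cv2.imwrite("pics/s4.png",np.hstack([cv2.resize(a[150:260,400:520],(480,440),interpolation=2),cv2.resize(b[240:370,290:400],(320,378),interpolation=2)[:378] if 0 else cv2.resize(b[230:360,300:394],(318,440),interpolation=2)]))
o=get_obs();print(o["eef_pos"],o["force"],o["wrist_torque"])
E
```

```text
[ 0.44476598 -0.09235702  0.15151782] [-0.90501367  7.29121562  7.65246404] [1.3904419 0.1706902 0.0073159]
```

View pics/s4.png

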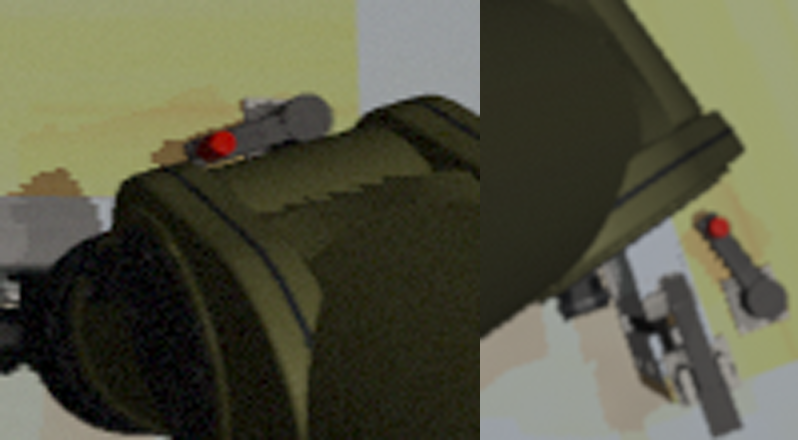

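The picture shows the strike just reaching the pawl at the jamb, nothing else near the gripper. The 8 N is consistent with gasket plus pawl, so I'll continue in millimetre steps.

{"name": "play_rows", "arguments": {
  "commands": [
    [[0,0,0],[0,-0.05,0],0],
    [[0,0,0],[0,-0.1,0],0],
    [[0,0,0],[0,-0.15,0],0],
    [[0,0,0],[0,-0.15,0],0]
  ]
}}

```text
time_s: 9.05
eef_pos: [0.4448, -0.0934, 0.1515]
tcp_rot: [0.001, -0.002, 1.0, 0.002]
force: [-0.9, 9.2, 6.0]
width: 0.0086
finger_force: 59.2
```

{"name": "play_rows", "arguments": {
  "commands": [
    [[0,0,0],[0,-0.05,0],0],
    [[0,0,0],[0,-0.1,0],0],
    [[0,0,0],[0,-0.15,0],0],
    [[0,0,0],[0,-0.15,0],0]
  ]
}}

```text
time_s: 9.55
eef_pos: [0.4448, -0.0945, 0.1515]
tcp_rot: [0.001, -0.002, 1.0, 0.002]
force: [-0.4, 9.1, 6.5]
width: 0.0089
finger_force: 59.3
```

{"name": "play_rows", "arguments": {
  "commands": [
    [[0,0,0],[0,-0.05,0],0],
    [[0,0,0],[0,-0.1,0],0],
    [[0,0,0],[0,-0.15,0],0],
    [[0,0,0],[0,-0.15,0],0]
  ]
}}

```text
time_s: 10.05
eef_pos: [0.4448, -0.0957, 0.1515]
tcp_rot: [0.001, -0.003, 1.0, 0.002]
force: [-0.7, 11.0, 6.5]
width: 0.0088
finger_force: 59.3
```

{"name": "play_rows", "arguments": {
  "commands": [
    [[0,0,0],[0,-0.05,0],0],
    [[0,0,0],[0,-0.1,0],0],
    [[0,0,0],[0,-0.15,0],0],
    [[0,0,0],[0,-0.15,0],0]
  ]
}}

```text
time_s: 10.55
eef_pos: [0.4448, -0.0968, 0.1515]
tcp_rot: [0.001, -0.003, 1.0, 0.003]
force: [-0.8, 11.1, 7.0]
width: 0.0087
finger_force: 59.4
```

{"name": "play_rows", "arguments": {
  "commands": [
    [[0,0,0],[0,-0.05,0],0],
    [[0,0,0],[0,-0.1,0],0],
    [[0,0,0],[0,-0.1,0],0]
  ]
}}

```text
time_s: 10.92
eef_pos: [0.4448, -0.0976, 0.1515]
tcp_rot: [0.001, -0.003, 1.0, 0.003]
force: [-1.3, 12.2, 7.6]
width: 0.0086
finger_force: 59.4
```

{"name": "play_rows", "arguments": {
  "commands": [
    [[0,0,0],[0,-0.05,0],0],
    [[0,0,0],[0,-0.1,0],0],
    [[0,0,0],[0,-0.1,0],0]
  ]
}}

```text
time_s: 11.3
eef_pos: [0.4448, -0.0983, 0.1515]
tcp_rot: [0.001, -0.003, 1.0, 0.003]
force: [-1.3, 13.0, 7.1]
width: 0.0089
finger_force: 59.5
```

{"name": "play_rows", "arguments": {
  "commands": [
    [[0,0,0],[0,-0.05,0],0],
    [[0,0,0],[0,-0.1,0],0],
    [[0,0,0],[0,-0.1,0],0]
  ]
}}

```text
time_s: 11.68
eef_pos: [0.4448, -0.0991, 0.1515]
tcp_rot: [0.001, -0.003, 1.0, 0.003]
force: [-1.8, 12.8, 6.6]
width: 0.0087
finger_force: 59.5
```

{"name": "play_rows", "arguments": {
  "commands": [
    [[0,0,0],[0,-0.05,0],0],
    [[0,0,0],[0,-0.1,0],0],
    [[0,0,0],[0,-0.1,0],0]
  ]
}}

```text
time_s: 12.05
eef_pos: [0.4448, -0.0999, 0.1515]
tcp_rot: [0.001, -0.003, 1.0, 0.003]
force: [-0.4, 13.6, 7.6]
width: 0.0088
finger_force: 59.6
```

{"name": "play_rows", "arguments": {
  "commands": [
    [[0,0,0],[0,-0.05,0],0],
    [[0,0,0],[0,-0.1,0],0],
    [[0,0,0],[0,-0.1,0],0]
  ]
}}

```text
time_s: 12.42
eef_pos: [0.4448, -0.1007, 0.1515]
tcp_rot: [0.001, -0.003, 1.0, 0.003]
force: [-1.1, 14.4, 7.3]
width: 0.0083
finger_force: 59.6
```

{"name": "play_rows", "arguments": {
  "commands": [
    [[0,0,0],[0,-0.05,0],0],
    [[0,0,0],[0,-0.1,0],0],
    [[0,0,0],[0,-0.1,0],0]
  ]
}}

```text
time_s: 12.8
eef_pos: [0.4448, -0.1033, 0.1515]
tcp_rot: [0.001, -0.003, 1.0, 0.002]
force: [-1.0, 10.8, 7.1]
width: 0.0084
finger_force: 59.3
```

The force fell from 14.4 to 10.8 N and the door jumped 2.6 mm, so the latch has caught. Ease the push off gradually before letting go.

{"name": "play_rows", "arguments": {
  "commands": [
    [[0,0,0],[0,0.1,0],0],
    [[0,0,0],[0,0.2,0],0],
    [[0,0,0],[0,0.3,0],0],
    [[0,0,0],[0,0.3,0],0]
  ]
}}

```text
time_s: 13.3
eef_pos: [0.4448, -0.1013, 0.1515]
tcp_rot: [0.001, -0.002, 1.0, 0.002]
force: [-0.4, 8.0, 6.4]
width: 0.0087
finger_force: 59.1
```

{"name": "play_rows", "arguments": {
  "commands": [
    [[0,0,0],[0,0.1,0],0],
    [[0,0,0],[0,0.2,0],0],
    [[0,0,0],[0,0.2,0],0]
  ]
}}

```text
time_s: 13.68
eef_pos: [0.4448, -0.1008, 0.1515]
tcp_rot: [0.001, -0.001, 1.0, 0.001]
force: [0.4, 4.6, 5.3]
width: 0.0085
finger_force: 59.0
```

It holds at -0.1008 while the force drops, so the door is latched. Take off the rest, then open.

{"name": "play_rows", "arguments": {
  "commands": [
    [[0,0,0],[0,0.1,0],0],
    [[0,0,0],[0,0.18,0],0],
    [[0,0,0],[0,0.18,0],0]
  ]
}}

```text
time_s: 14.05
eef_pos: [0.4448, -0.1007, 0.1515]
tcp_rot: [0.001, -0.0, 1.0, -0.0]
force: [-0.2, 0.1, 5.6]
width: 0.0086
finger_force: 59.0
```

{"name": "play_rows", "arguments": {
  "commands": [
    [[0,0,0],[0,0,0],50],
    [[0,0,0],[0,0,0],50],
    [[0,0,0],[0,0,0],50],
    [[0,0,0],[0,0,0],50],
    [[0,0,0],[0,0,0],50]
  ]
}}

```text
time_s: 14.68
eef_pos: [0.4441, -0.1007, 0.1511]
tcp_rot: [-0.0, -0.0, 1.0, 0.0]
force: [0.0, -0.7, -0.5]
width: 0.0427
finger_force: 0.0
```

{"name": "play_rows", "arguments": {
  "commands": [
    [[0,0,0],[0,0,-2],50],
    [[0,0,0],[0,0,-5],50],
    [[0,0,0],[0,0,-9],50],
    [[0,0,0],[0,0,-13],50],
    [[0,0,0],[0,0,-14.5],50]
  ]
}}

```text
time_s: 15.3
eef_pos: [0.4451, -0.1008, 0.2984]
tcp_rot: [0.002, 0.0, 1.0, -0.0]
force: [0.1, 0.7, -0.5]
width: 0.0425
finger_force: 0.0
```

{"name": "play_rows", "arguments": {
  "commands": [
    [[0,0,0],[5,2,0],0],
    [[0,0,0],[5,8,0],0],
    [[0,0,0],[5,12,0],0],
    [[0,0,0],[5,12,0],0],
    [[0,0,0],[5,12,0],0]
  ]
}}

```text
time_s: 15.92
eef_pos: [0.3939, 0.0187, 0.2961]
tcp_rot: [-0.0, 0.0, 1.0, -0.0]
force: [-0.9, 0.3, 1.0]
width: -0.0002
finger_force: 0.0
```

```bash
python3 - <<'E'
from h import *
import cv2
a=camera("top");b=camera("scene")
cv2.imwrite("pics/s5.png",np.hstack([cv2.resize(a[150:260,400:520],(480,440),interpolation=2),cv2.resize(b[230:360,300:394],(318,440),interpolation=2)]))
o=get_obs();print(o["eef_pos"],o["force"])
E
```

```text
[0.39399461 0.01805505 0.29601751] [ 0.54113094  0.05004729 -0.43638284]
```

View pics/s5.png

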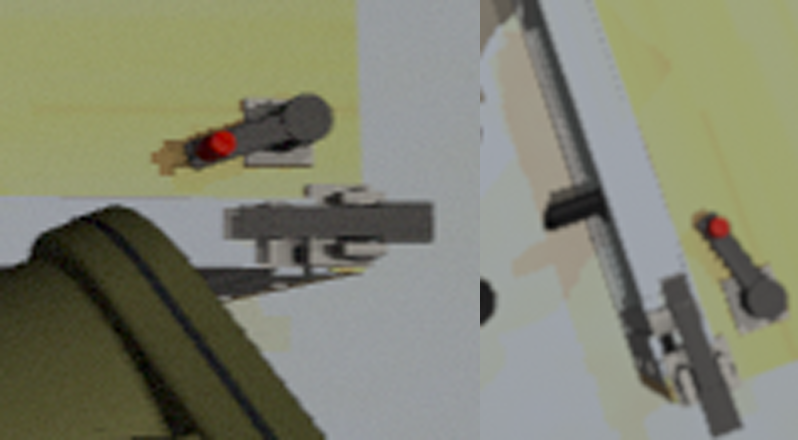

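The door stays shut with the hand off it, with the pull at about -0.101 and the pawl down across the strike. The lever is unmoved, its knob at about (0.518,-0.137). I'll go above the knob with the fingers half open.

{"name": "play_rows", "arguments": {
  "commands": [
    [[0,0,0],[-3,-4,0],50],
    [[0,0,0],[-6,-8,0],50],
    [[0,0,0],[-9,-12,0],50],
    [[0,0,0],[-12.4,-15.5,0],50],
    [[0,0,0],[-12.4,-15.5,0],50]
  ]
}}

```text
time_s: 16.65
eef_pos: [0.5194, -0.1408, 0.2953]
tcp_rot: [0.0, 0.004, 1.0, -0.001]
force: [-1.4, 2.0, -0.4]
width: 0.0426
finger_force: 0.0
```

{"name": "play_rows", "arguments": {
  "commands": [
    [[0,0,0],[0,0,0],50],
    [[0,0,0],[0,0,0],50]
  ]
}}

```text
time_s: 16.9
eef_pos: [0.5173, -0.1349, 0.2962]
tcp_rot: [-0.0, -0.001, 1.0, 0.0]
force: [-0.2, 1.5, 1.0]
width: 0.0432
finger_force: 0.0
```

Down 5.2 cm to z = 0.244, then close on the knob.

{"name": "play_rows", "arguments": {
  "commands": [
    [[0,0,0],[0,0,2],50],
    [[0,0,0],[0,0,4],50],
    [[0,0,0],[0,0,5.2],50],
    [[0,0,0],[0,0,5.2],50],
    [[0,0,0],[0,0,5.2],50]
  ]
}}

```text
time_s: 17.52
eef_pos: [0.5186, -0.1355, 0.2448]
tcp_rot: [0.001, -0.0, 1.0, -0.0]
force: [0.0, -0.5, 0.3]
width: 0.0428
finger_force: 0.0
```

{"name": "play_rows", "arguments": {
  "commands": [
    [[0,0,0],[0,0,0],0],
    [[0,0,0],[0,0,0],0],
    [[0,0,0],[0,0,0],0],
    [[0,0,0],[0,0,0],0]
  ]
}}

```text
time_s: 18.02
eef_pos: [0.5187, -0.1368, 0.2447]
tcp_rot: [0.001, 0.0, 1.0, -0.001]
force: [0.1, -3.8, 4.8]
width: 0.0064
finger_force: 58.9
```

The knob is gripped. Swing it along the arc about the pivot at (0.5305,-0.178).

{"name": "play_rows", "arguments": {
  "commands": [
    [[0,0,0],[0.5,-0.4,0],0],
    [[0,0,0],[1.0,-0.65,0],0],
    [[0,0,0],[1.4,-0.95,0],0],
    [[0,0,0],[1.8,-1.3,0],0],
    [[0,0,0],[1.8,-1.3,0],0]
  ]
}}

```text
time_s: 18.65
eef_pos: [0.4988, -0.1478, 0.2447]
tcp_rot: [-0.001, -0.0, 1.0, 0.001]
force: [1.8, 2.0, 9.5]
width: 0.0065
finger_force: 60.6
```

{"name": "play_rows", "arguments": {
  "commands": [
    [[0,0,0],[0.35,-0.4,0],0],
    [[0,0,0],[0.65,-0.85,0],0],
    [[0,0,0],[0.9,-1.35,0],0],
    [[0,0,0],[1.05,-1.8,0],0],
    [[0,0,0],[1.05,-1.8,0],0]
  ]
}}

```text
time_s: 19.27
eef_pos: [0.4859, -0.1666, 0.2445]
tcp_rot: [-0.003, 0.001, 1.0, 0.0]
force: [-6.4, -0.8, 13.4]
width: 0.0065
finger_force: 61.4
```

{"name": "play_rows", "arguments": {
  "commands": [
    [[0,0,0],[0.05,-0.4,0],0],
    [[0,0,0],[0.1,-0.8,0],0],
    [[0,0,0],[0.1,-1.2,0],0],
    [[0,0,0],[0.1,-1.2,0],0],
    [[0,0,0],[0.1,-1.2,0],0]
  ]
}}

```text
time_s: 19.9
eef_pos: [0.4847, -0.174, 0.2445]
tcp_rot: [-0.004, -0.002, 1.0, 0.003]
force: [-8.4, 9.2, 17.6]
width: 0.0065
finger_force: 61.7
```

{"name": "play_rows", "arguments": {
  "commands": [
    [[0,0,0],[-0.2,-0.2,0],0],
    [[0,0,0],[-0.2,-0.3,0],0],
    [[0,0,0],[-0.2,-0.3,0],0]
  ]
}}

```text
time_s: 20.27
eef_pos: [0.4848, -0.176, 0.2443]
tcp_rot: [-0.006, -0.003, 1.0, 0.003]
force: [-12.7, 9.4, 19.3]
width: 0.0067
finger_force: 62.5
```

{"name": "play_rows", "arguments": {
  "commands": [
    [[0,0,0],[0.3,0,0],0],
    [[0,0,0],[0.5,-0.1,0],0],
    [[0,0,0],[0.5,-0.3,0],0],
    [[0,0,0],[0.5,-0.3,0],0]
  ]
}}

```text
time_s: 20.78
eef_pos: [0.4838, -0.1783, 0.2444]
tcp_rot: [-0.002, -0.002, 1.0, 0.004]
force: [-3.4, 10.1, 10.4]
width: 0.0069
finger_force: 60.9
```

{"name": "play_rows", "arguments": {
  "commands": [
    [[0,0,0],[0,-0.15,0],0],
    [[0,0,0],[0,-0.3,0],0],
    [[0,0,0],[0,-0.3,0],0]
  ]
}}

```text
time_s: 21.15
eef_pos: [0.4838, -0.1787, 0.2444]
tcp_rot: [-0.002, -0.004, 1.0, 0.006]
force: [-2.4, 14.6, 12.2]
width: 0.0062
finger_force: 61.1
```

That is the stop. Ease off, let go, rise straight up and look.

{"name": "play_rows", "arguments": {
  "commands": [
    [[0,0,0],[0,0.3,0],0],
    [[0,0,0],[0,0.4,0],0],
    [[0,0,0],[0,0.4,0],35],
    [[0,0,0],[0,0.4,0],35],
    [[0,0,0],[0,0.4,0],35]
  ]
}}

```text
time_s: 21.78
eef_pos: [0.485, -0.1841, 0.2437]
tcp_rot: [-0.001, 0.0, 1.0, 0.0]
force: [-0.1, -0.8, -0.6]
width: 0.0299
finger_force: 0.0
```

{"name": "play_rows", "arguments": {
  "commands": [
    [[0,0,0],[0,0,0],35],
    [[0,0,0],[0,0,-2],35],
    [[0,0,0],[0,0,-4],35],
    [[0,0,0],[0,0,-7],35],
    [[0,0,0],[0,0,-7],35]
  ]
}}

```text
time_s: 22.4
eef_pos: [0.4871, -0.1841, 0.3161]
tcp_rot: [0.002, 0.0, 1.0, -0.001]
force: [0.0, 0.1, -0.3]
width: 0.03
finger_force: 0.0
```

{"name": "play_rows", "arguments": {
  "commands": [
    [[0,0,0],[4,4,0],35],
    [[0,0,0],[8,8,0],35],
    [[0,0,0],[10,14,0],35],
    [[0,0,0],[10,20,0],35],
    [[0,0,0],[10,20,0],35]
  ]
}}

```text
time_s: 23.02
eef_pos: [0.3852, 0.0209, 0.3141]
tcp_rot: [0.0, -0.005, 1.0, 0.001]
force: [-0.9, -0.6, -1.4]
width: 0.03
finger_force: 0.0
```

```bash
python3 - <<'E'
from h import *
import cv2
a=camera("top");b=camera("scene")
cv2.imwrite("pics/s6.png",np.hstack([cv2.resize(a[150:260,400:520],(480,440),interpolation=2),cv2.resize(b[230:360,300:394],(318,440),interpolation=2)]))
cv2.imwrite("pics/s7.png",b)
print(get_obs()["eef_pos"])
E
```

```text
[0.38518844 0.016339   0.3136678 ]
```

View pics/s6.png

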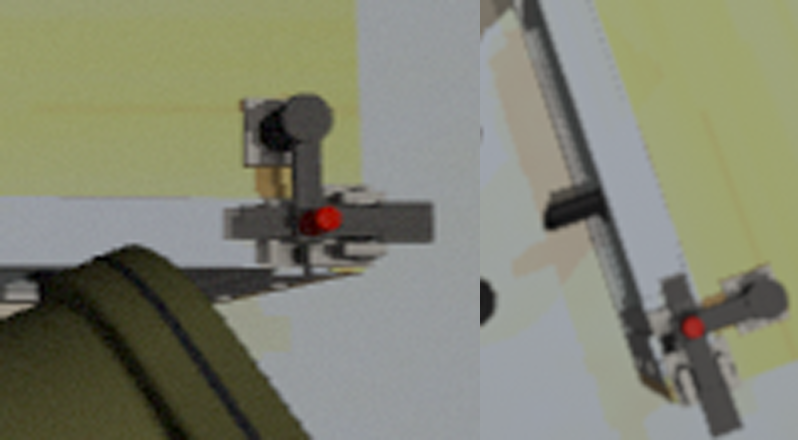

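View pics/s7.png

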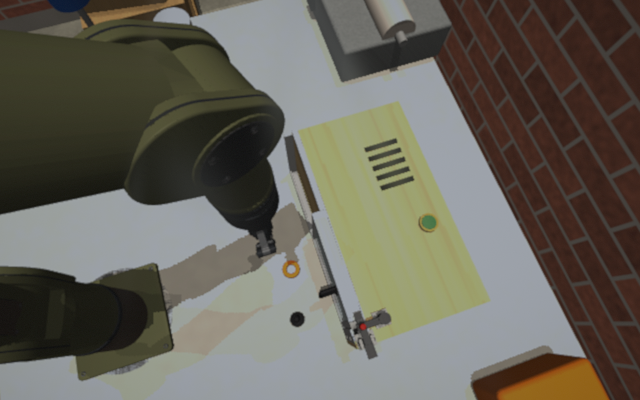

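The lever lies across the latch, with the knob at (481.8,204.5) and the pivot at (477,179.5) in the top image. The door is still shut and the visible parts are in place. A quick angle check, then hand in if it passes.

```bash
python3 - <<'E'
from h import *
k=ray("top",400+327/4,150+218/4,.258);p=ray("top",400+308/4,150+118/4,.24)
k2=ray("scene",300+693/3.383,230+327/3.385,.258);p2=ray("scene",300+768/3.383-480/3.383*1,230+300/3.385,.24) 
k2=ray("scene",300+213/3.383,230+327/3.385,.258)
th=[np.arctan2(b[0]-a[0],a[1]-b[1]) for a,b in((k,p),(k2,p2))]
print(th,np.hypot(*(k-p)[:2]),np.hypot(*(k2-p2)[:2]))
if min(th)>1.45: print(job_done())
E
```

```text
[np.float64(1.5709658946482055), np.float64(1.5532734469163443)] 0.04175973103887752 0.041873862232992075
the job is handed in; nothing more can be done
None
```

The door is shut and held by its latch, the lock lever is across it at about 1.55–1.57 rad (its stop), I touched none of the loose parts, and the job is handed in; no verdict came back.

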